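# Bridge a row on the kiln shelf

## Robot

A 6-joint arm with a two-finger parallel gripper is mounted at the origin on the work surface. World frame = base frame: x ahead of the robot, y to its left, z up, the work surface at z = 0. Lengths are in mm, angles in rad, forces in N, time in s.
With the tool pointing down it reaches from about 400 to 925 mm from the base axis. Payload 12.5 kg.
Tool frame: the origin (TCP) lies on the mounting face of the last link; the fingertips stand 190 mm ahead of it and the grasp point (between the pads) lies 171 mm ahead of it; z points along the fingers, y is the line along which they close (so a half turn about z gives the same grasp; the last joint's range is limited). The gripper opens to 95 mm and grips with 3 to 60 N. Pads are 20 mm wide; open, the fingers measure 119 mm over their backs; the gripper's body (75 mm by 180 mm) begins 59 mm behind the grasp point.
Start: joints at [1.148, 0.491, 1.559, -0, 1.092, -0.106], TCP at [194.681, 593.906, 404.761] pointing down, gripper open.
Joint ranges: [-3.1, 3.1], [-0.84, 2.19], [0.05, 2.79], [-1.13, 4.28], [0.06, 2.93], [-2.69, 2.69]. Speed limits (rad/s): [2.22, 2.22, 2.79, 3.14, 3.14, 3.14].

## Interface

Orientations are given as [roll, pitch, yaw] about the fixed x, y, z axes, in that order (R = Rz(yaw) Ry(pitch) Rx(roll)).
In Python, from cell import * gives the robot as it stands.
- The arm moves only by the tool arm_command, never from a script. Its argument "rows" is a list that holds one entry, the list of rows, each a list of 7 numbers: the shift along the tool's x, y, z normalised to -1 to 1, where 1 is 0.15 m, then the turn, a rotation vector about the tool's x, y, z normalised to -1 to 1, where 1 is 360 degrees, then the opening, from -1 (shut) to 1 (fully open). A call has 1 to 10 rows; each row is the pose to reach, as a shift and turn from the pose commanded when the call began, along the tool's axes at that moment, turning the shorter way round; what a row does not reach only later rows make up. A row lasts 1/12 s, in which the tool goes at most 41.7 mm and 7.16 degrees, less where a joint would pass 70% of its speed; a pose out of reach is approached as far as the arm can. A call with a number of a shift or a turn outside -1 to 1 is refused whole. A call with a gripper value outside its range is refused whole. The fingers move at their own pace and stop on an object; the grip force is fixed at half the most. Time passes only in rows, so rows that repeat a pose let the fingers close. It gives the time, the measured TCP pose, the force, the opening and the grip force at its end, in the units of the state.
- state(): the state, without advancing time (a new reading comes with each control period).
- read_camera(name): name is "scene" or "top"; returns (picture, depth): 384x512x3 uint8, red, green, blue; 384x512 float32, mm along the optical axis (not along the pixel's ray), 0 where there is no reading.
- get_calibration(name): a dict with "camera_matrix" (3x3 intrinsics, pixels), "position" and "orientation" of the camera in the world. Camera axes: x right, y up, looking along -z (the intrinsics and any distortion apply to the point x, -y, -z); pixel columns grow to the right and rows downward; lengths in mm; the calibration is good to about 2 mm. A picture is of the moment at which its call begins. get_calibration takes no time and is no camera call.
- job_done(): hands the job in; it is judged then, once.
The state is a dict: "t": time; "joints": joint angles; "qvel": joint speeds; "tau": joint torques, N m; "eef_pos": TCP position; "tcp_rot": TCP orientation; "ft_force": force on the tool from outside, world axes, zero at the start; "moment": the same for the moment, N m; "opening": opening from 0.0 (shut) to 1.0 (fully open); "grip_force": force on a finger pad.
Only numpy, scipy, OpenCV 4.12 (cv2) and the standard library are available. Lean on these libraries where they do the work, as an engineer would, in place of code of your own. Each camera call takes 0.05 s, during which the arm holds its last target. There are 200 camera calls.

## Task

Load the back row of the kiln: stand the tall square prop and the tall round prop upright on the kiln shelf, each on the bare brown patch of its own shape, stand the blue dish on the shelf midway between them, then lay the long batt level across the tops of both props, over the dish, with both props wholly under it, and stand the terracotta bird upright on the middle of the batt. Set each piece down rather than dropping it, and leave the green tumbler and the cone pack already on the shelf standing where they are.

Things in the scene. Friction and masses are not known exactly. Their poses are not given: they have to be found in the camera images.
- kiln: Fixed base of a small bench kiln, hood off: steel and brick block 290 x 290 mm (handles to 158 mm from centre on its y sides) carrying a centred white kiln shelf 218 x 218 mm, top 62 mm above the table. Origin: centre of its underside, at table height; z up, -x its front (towards the robot). The row to load runs along its y at x = +35 mm
- mark_square: Square bare brown patch 42 x 42 mm, flat on the white kiln shelf, one of two at x = +35 mm, y = +70 or -70 mm of the kiln (which is which differs). Origin at its centre on the shelf's top, axes parallel to the kiln's
- mark_round: Round bare brown patch of 42 mm diameter, flat on the white kiln shelf, 140 mm from the square one. Origin at its centre on the shelf's top, axes parallel to the kiln's
- prop_square: Loose cream square kiln prop, 38 x 38 mm and 70 mm tall, standing on the table beside the kiln; a dark bore shows on its top. Origin at the centre of its underside, z up, x and y square to its sides. 0.15 kg nominal. (A squat cream square prop, 38 x 38 and only 25 mm tall, also stands about: it is not wanted)
- prop_round: Loose cream round kiln prop, 38 mm diameter and 70 mm tall, standing on the table beside the kiln. Origin at the centre of its underside, z up. 0.13 kg nominal
- dish: Loose small round blue open dish, 34 mm tall, standing on the table; outside diameter 48 mm at the foot, 60 mm at 6 mm height, 62 mm at the rim, wall 4 mm. Can be gripped across its outside. Origin at the centre of its underside, z up. 0.09 kg nominal
- batt: Loose grey-brown flat kiln batt (a strip of shelf), 210 mm long (x) x 64 mm wide (y) x 13 mm thick, lying on the table, on the left or the right, roughly along the world x. Origin at the centre of its underside, z up. It can be gripped across its 64 mm width at its middle. 0.34 kg nominal
- bird: Loose terracotta bird figure standing on the table on a round foot of 38 mm diameter, about 63 mm tall; its rounded body lies along x, 40 mm wide (y) at its fattest, 30 mm above the underside, gripped there across y; yellow beak at +x (to 50 mm), tail at -x (to 60 mm). Origin at the centre of the foot's underside, z up. 0.11 kg nominal
- tumbler: Loose pale green tumbler, 52 mm diameter at the rim and 54 mm tall, standing on the front part of the kiln shelf, about 70 mm in front of the kiln's centre, to one side. Leave it. Origin at the centre of its underside
- cones: Loose cone pack: a clay bar 64 mm long (y) x 22 mm (x) x 11 mm with three little upright cones reaching 53 mm height, standing on the front part of the kiln shelf beside the tumbler. Leave it. Origin at the centre of its underside
Not all that is in view belongs to the job. There is more than one size of the bird; the job needs the larger.

How it is judged (in metres and radians):
At the end, for the whole second after the job is handed in: Props upright on their own patches, within 12 mm; dish upright on the shelf within 15 mm of midway between the patches; batt level on both props, each prop's centre within 14 mm of its centre line and 87 mm of its middle; bird upright on the batt's middle, within 15 mm along, 13 mm across; at rest (horizontal distance between prop_square and mark_square below 0.012 m and z of prop_square in the frame of kiln between 0.058 and 0.066 m and angle between each of prop_square, prop_round, dish, bird's own z axis and vertical below 0.08 rad and horizontal distance between prop_round and mark_round below 0.012 m and z of prop_round in the frame of kiln between 0.058 and 0.066 m and x of dish in the frame of kiln between 0.02 and 0.05 m and y of dish in the frame of kiln between -0.015 and 0.015 m and z of dish in the frame of kiln between 0.058 and 0.066 m and z of batt in the frame of kiln between 0.127 and 0.137 m and angle between batt's own z axis and vertical below 0.04 rad and x of prop_square in the frame of batt between -0.087 and 0.087 m and y of prop_square in the frame of batt between -0.014 and 0.014 m and x of prop_round in the frame of batt between -0.087 and 0.087 m and y of prop_round in the frame of batt between -0.014 and 0.014 m and x of bird in the frame of batt between -0.015 and 0.015 m and y of bird in the frame of batt between -0.013 and 0.013 m and z of bird in the frame of batt between 0.009 and 0.017 m and linear speed of each of prop_square, prop_round, dish, batt, bird below 0.02 m/s); the robot touches nothing.
It fails at once if the tumbler, already loaded, is shifted by more than 12 mm or knocked over (distance of tumbler from where it was at the start of the episode above 0.012 m or angle between tumbler's own z axis and vertical above 0.3 rad).
It fails at once if the cone pack, already loaded, is shifted by more than 12 mm or knocked over (distance of cones from where it was at the start of the episode above 0.012 m or angle between cones's own z axis and vertical above 0.3 rad).
It fails at once if a piece is dropped or thrown: one of the five pieces moves faster than 0.6 m/s (a fall of about 18 mm) with no finger touching it ((linear speed of bird above 0.6 m/s and contact force between the fingers and bird below 0.05 N) or (linear speed of dish above 0.6 m/s and contact force between the fingers and dish below 0.05 N) or (linear speed of batt above 0.6 m/s and contact force between the fingers and batt below 0.05 N) or (linear speed of prop_square above 0.6 m/s and contact force between the fingers and prop_square below 0.05 N) or (linear speed of prop_round above 0.6 m/s and contact force between the fingers and prop_round below 0.05 N)).
It also fails if it takes over 144 s, if anything falls off the work surface, if the arm or the gripper's body presses on something with over 40 N, if the wrist force passes 120 N, or if a joint passes its speed limit or range.

## Working session

There is one attempt and no reset: what is moved stays moved. The work goes in short steps, Python scripts to look and compute and a tool call to move; the robot and the scene stay as the last step left them, time stands still between calls to the robot, and variables do not carry over. Pictures are saved under pics/ and viewed, at most 14 in all, crops included, and the job is handed in when it is done.

Besides the shell and the picture viewer there is one more tool, called after "Request:" by a JSON object that holds its "method" and its "body". arm_command: Moves the arm, as the interface text tells. Its arguments: {"type":"object","properties":{"rows":{"type":"array","items":{"type":"array","items":{"type":"array","items":{"type":"number","minimum":-1,"maximum":1}}}}},"required":["rows"]}

```bash
mkdir -p pics; ls; python3 - <<'E'
from cell import *
import cv2,numpy as np
s=state();print(s['t'],s['eef_pos'],s['tcp_rot'],s['opening'])
for n in("top","scene"):
    p,d=read_camera(n);np.savez(f"pics/{n}0.npz",p=p,d=d);cv2.imwrite(f"pics/{n}0.png",cv2.resize(p[:,:,::-1],(800,600),interpolation=cv2.INTER_CUBIC))
    print(n,get_calibration(n))
E
```

```text
pics
0.0 [194.67138478 593.87432961 404.15947666] [-3.14050118e+00 -1.25127521e-04  2.82477573e+00] 0.9981665226917651
top {'camera_matrix': array([[494.92021362,   0.        , 259.90568462],
       [  0.        , 494.92021362, 195.25510365],
       [  0.        ,   0.        ,   1.        ]]), 'position': array([ 221.67553957,   15.19434232, 1711.15278362]), 'orientation': array([ 0.19333246, -0.00256022, -1.57932518])}
scene {'camera_matrix': array([[442.82592188,   0.        , 254.75314942],
       [  0.        , 442.82592188, 185.88030809],
       [  0.        ,   0.        ,   1.        ]]), 'position': array([1303.88127927, -135.97225517,  880.70359582]), 'orientation': array([0.76256191, 0.01681214, 1.35247194])}
```

View pics/top0.png

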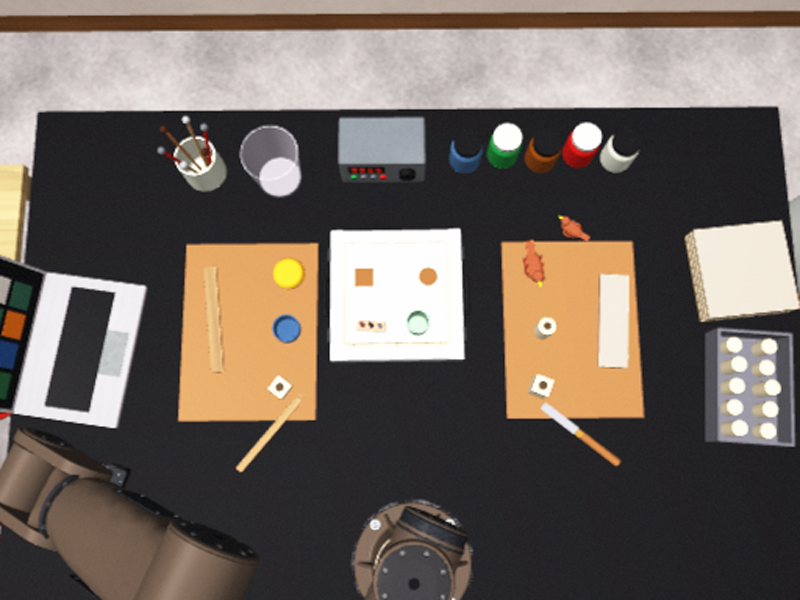

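View pics/scene0.png

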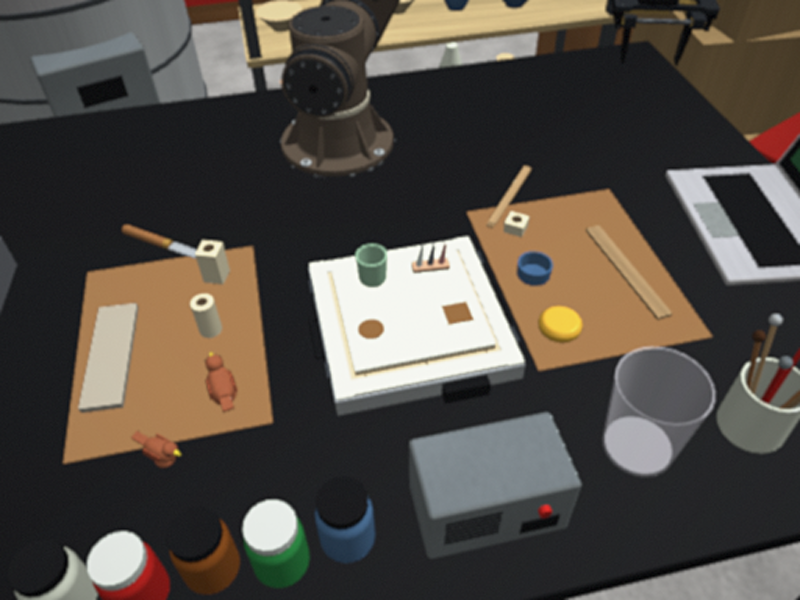

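The top view (800x600) shows the square patch at (364,277) and the round patch at (428,276). The right-hand pieces are the tall square prop (542,385), round prop (546,327), large bird (534,263, beak down), small bird (574,228) and batt (614,321). The dish is at (287,329). The scene view confirms the right-hand props are the tall ones.

```bash
cat > h.py <<'E'
from cell import *
import cv2,numpy as np
from scipy.spatial.transform import Rotation as R
def cast(name,uv,z=None,depth=None):
    """pixels (N,2) -> world, on plane z or by depth"""
    c=get_calibration(name);K=c['camera_matrix'];uv=np.asarray(uv,float).reshape(-1,2)
    r=np.c_[(uv[:,0]-K[0,2])/K[0,0],-(uv[:,1]-K[1,2])/K[1,1],-np.ones(len(uv))]
    w=r@R.from_euler('xyz',c['orientation']).as_matrix().T;o=c['position']
    s=(z-o[2])/w[:,2] if depth is None else np.asarray(depth).ravel()
    return o+w*s[:,None]
def cloud(name,d):
    v,u=np.mgrid[:d.shape[0],:d.shape[1]]
    return cast(name,np.c_[u.ravel(),v.ravel()],depth=d).reshape(*d.shape,3)
def comp(m,seed):
    n,l,s,c=cv2.connectedComponentsWithStats(m.astype(np.uint8))
    k=1+np.argmin(np.hypot(*(c[1:]-seed).T)+1e3*(s[1:,4]<15)); return l==k
def rect(name,m,z):
    v,u=np.nonzero(m);P=cast(name,np.c_[u,v],z)[:,:2].astype(np.float32)
    return P.mean(0).round(1),cv2.minAreaRect(P)
def plan(dst,yaw,st=None):
    """shift in tool axes (units) and turn about tool z for TCP dst & tool yaw (pointing down)"""
    s=state();M=R.from_euler('xyz',s['tcp_rot']);T=R.from_euler('xyz',[np.pi,0,yaw])
    return (M.inv().apply(np.array(dst)-s['eef_pos'])/150).round(4),((M.inv()*T).as_rotvec()/(2*np.pi)).round(4)
E
python3 - <<'E'
from h import *
f=np.load('pics/top0.npz');p,d=f['p'],f['d'];C=cloud('top',d);Z=C[...,2]
hsv=cv2.cvtColor(p,cv2.COLOR_RGB2HSV);k=.64
H,S,V=hsv[...,0].astype(int),hsv[...,1].astype(int),hsv[...,2].astype(int)
for n,(x,y) in dict(board=(580,380),table=(480,420),shelf=(396,300),rim=(335,300),sq=(535,380),rd=(540,320),batt=(614,321),bird=(534,263)).items():
    print(n,C[int(y*k),int(x*k)].round(1),hsv[int(y*k),int(x*k)])
def show(n,m,seed,z):
    m=comp(m,np.array(seed)*k);c,r=rect('top',m,z);print(n,m.sum(),c,np.round(r[0],1),np.round(r[1],1),round(r[2],1),'z',Z[m].mean().round(1),np.percentile(Z[m],[5,95]).round(1))
pat=(S>90)&(V<230)
show('msq',pat,(364,277),62);show('mrd',pat,(428,276),62)
show('shelfblock',(V>150)&(S<60)&(Z>30),(396,240),62)
cream=(S<70)&(V>110)
cream=(S<110)
show('psq',cream&(Z>62),(542,385),70);show('prd',cream&(Z>62),(546,327),70)
show('batt',cream&(Z>6)&(Z<25),(614,321),13)
show('dish',(abs(H-108)<10)&(S>120),(287,329),30)
show('dishtop',(abs(H-108)<12)&(S>100)&(Z>28),(287,329),34)
red=((H<9)|(H>174))&(S>120)
show('bird',red&(Z>8),(534,263),30)
show('tumbler',(abs(H-70)<20)&(S>40),(417,322),54)
show('beak',(abs(H-28)<5)&(S>150),(540,285),35)
E
```

```text
board [ 384.4 -372.9    9.1] [ 16 144 230]
table [ 301.5 -151.4   -2.2] [130  20  39]
shelf [556.2  31.6  61. ] [  0   0 254]
rim [558.7 164.9  53.9] [  0   0 254]
sq [ 379.  -262.2   73. ] [ 25  35 243]
rd [ 521.1 -288.8   10.2] [ 16 134 232]
batt [ 514.9 -450.6   18.3] [ 20  21 246]
bird [ 641.8 -273.9   45.4] [  9 168 229]
msq 110 [608.9 101.4] [608.9 101.4] [35.4 30.8] 0.0 z 62.8 [55.5 68.7]
mrd 87 [609.7 -38.9] [609.5 -38.9] [30.8 31.7] 89.3 z 63.1 [56.5 68.2]
shelfblock 6704 [566.6  31.7] [570.5  30.7] [290. 289.] 0.3 z 64.3 [47.  69.8]
psq 125 [ 367.5 -276.7] [ 367.5 -276.5] [38.4 38.8] 69.2 z 83.7 [63.5 78.1]
prd 93 [ 493.7 -291.4] [ 493.5 -290.9] [33.7 34.7] 87.6 z 141.7 [65.1 79.5]
batt 1093 [ 515.2 -453.1] [ 517.5 -453.7] [ 66.6 212.2] 86.4 z 14.4 [ 8.2 20.4]
dish 217 [502.  272.8] [502.1 273.9] [57.2 53. ] 44.9 z 29.2 [ 1.1 36.5]
dishtop 37 [507.9 263.8] [506.4 266.6] [58.3 38.1] 37.2 z 79.8 [29.2 41.9]
bird 17 [ 643.  -291.7] [ 645.8 -291. ] [36.6 11.2] 3.2 z 45.1 [36.1 53.4]
tumbler 49 [523.9 -15.1] [520.8 -15.7] [40.8 24.2] 89.5 z 92.7 [ 70.1 119.1]
beak 257 [626.3 273.1] [625.6 273.3] [61.1 59.1] 1.0 z 39.3 [18.9 32.6]
```

```bash
cat > meas.py <<'E'
from h import *
k=.64
seeds=dict(top=dict(msq=(364,277),mrd=(428,276),psq=(542,385),prd=(546,327),batt=(614,321),dish=(287,329),bird=(534,263)),
 scene=dict(msq=(457,313),mrd=(370,328),psq=(212,246),prd=(203,300),batt=(109,356),dish=(535,265),bird=(220,382)))
E
python3 - <<'E'
from meas import *
for n in('top','scene'):
    f=np.load(f'pics/{n}0.npz');p,d=f['p'],f['d'];C=cloud(n,d);Z=C[...,2]
    hsv=cv2.cvtColor(p,cv2.COLOR_RGB2HSV).astype(int);H,S,V=hsv[...,0],hsv[...,1],hsv[...,2]
    b=(abs(H-15)<4)&(S>110)&(d>0); tb=(V<60)&(d>0)&(C[...,0]>300)&(C[...,0]<700)&(abs(C[...,1])<500)
    sh=(V>235)&(S<20)&(abs(C[...,0]-590)<90)&(abs(C[...,1]-31)<90)
    print(n,'board z',np.median(Z[b]).round(1),'table',np.median(Z[tb]).round(1),'shelf',np.median(Z[sh]).round(1))
    def show(o,m,z):
        m=comp(m&(d>0),np.array(seeds[n][o])*k);c,r=rect(n,m,z);print(n,o,m.sum(),c,np.round(r[0],1),np.round(r[1],1),round(r[2],1))
        return m
    pat=(S>80)
    show('msq',pat,62);show('mrd',pat,62)
    red=(H<13)&(S>155)&(V>60)
    m=show('bird',red,30)
    v,u=np.nonzero(m);Q=cast(n,np.c_[u,v],30)[:,:2];q=Q-Q.mean(0);w,e=np.linalg.eigh(q.T@q);print('  axis',e[:,1].round(3), 'extent',(q@e[:,1]).min().round(),(q@e[:,1]).max().round())
    show('dish',(abs(H-108)<12)&(S>90),34)
    yb=(abs(H-27)<5)&(S>150); show('bird',yb,32)
    for o in('psq','prd'):
        x,y=np.array(seeds[n][o])*k; cr=p[int(y)-22:int(y)+22,int(x)-22:int(x)+22]
        cv2.imwrite(f'pics/{n}_{o}.png',cv2.resize(cr[:,:,::-1],(300,300),interpolation=cv2.INTER_CUBIC))
ims=[cv2.imread(f'pics/{n}_{o}.png') for n in('top','scene') for o in('psq','prd')]
cv2.imwrite('pics/crops.png',np.vstack([np.hstack(ims[:2]),np.hstack(ims[2:])]))
E
```

```text
top board z 0.3 table 0.9 shelf 62.9
top msq 132 [608.9 101.4] [608.9 101.4] [38.  35.1] 89.5
top mrd 98 [609.9 -39.3] [610.4 -39.7] [34.2 37.1] 45.0
top bird 241 [ 645.5 -276.2] [ 651.2 -275.7] [97.7 44. ] 3.1
  axis [-0.989 -0.149] extent -54.0 43.0
top dish 225 [501.2 273. ] [501.5 273.3] [57.1 53. ] 45.1
top bird 262 [626.4 273.5] [626.3 273.7] [61.3 59.3] 1.0
scene board z 1.0 table 0.6 shelf 62.6
scene msq 174 [606.  100.3] [605.6 100.3] [36.9 38.3] 1.4
scene mrd 142 [606.6 -39.8] [606.2 -39.6] [34.6 32. ] 76.7
scene bird 21 [ 632.4 -261.7] [ 632.9 -261.6] [35.6  3.6] 11.2
  axis [-0.976 -0.219] extent -18.0 17.0
scene dish 342 [511.9 267.3] [512.7 268.2] [54.3 75.9] 70.6
scene bird 17 [ 742.6 -342.3] [ 742.4 -342.3] [9.9 7.4] 76.9
```

View pics/crops.png

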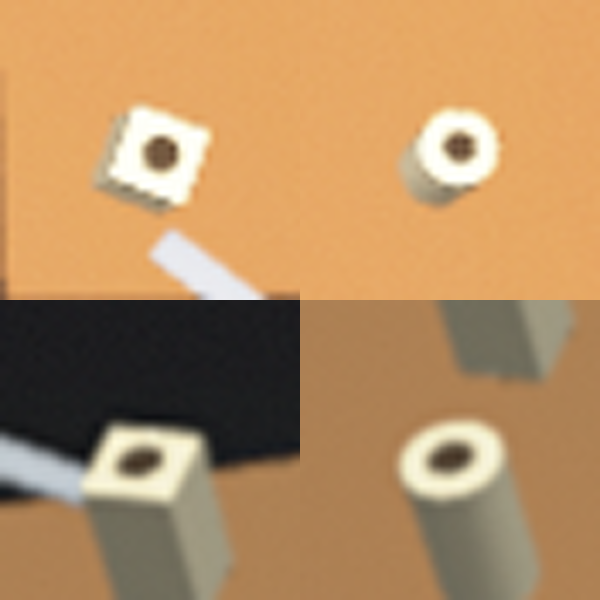

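The crops show the square prop's bore at top pixel (347.1,245.9) and scene (133,158), and the round prop's at top (350,208) and scene (128.5,192.5). The square prop is turned about 20°.

```bash
python3 - <<'E'
from meas import *
B=dict(psq=[(347.1,245.9),(133,158.1)],prd=[(350,208.1),(128.5,192.5)])
for o in B: print(o,[cast(n,B[o][i],70)[0].round(1) for i,n in enumerate(('top','scene'))])
ims=[]
for n in('top','scene'):
    f=np.load(f'pics/{n}0.npz');p=f['p']
    hsv=cv2.cvtColor(p,cv2.COLOR_RGB2HSV).astype(int);H,S,V=hsv[...,0],hsv[...,1],hsv[...,2]
    m=comp((abs(H-108)<12)&(S>90),np.array(seeds[n]['dish'])*k);v,u=np.nonzero(m);P=cast(n,np.c_[u,v],34)[:,:2]
    c=P.mean(0);e=c-get_calibration(n)['position'][:2];e/=np.linalg.norm(e);g=np.array([-e[1],e[0]])
    a=P@e;b=P@g;px=2
    print(n,'dish',((a.max()+px-31)*e+(b.max()+b.min())/2*g).round(1),'width',np.ptp(b).round(1))
    m=comp((H>=18)&(H<35)&(S<60)&(V>150) if n=='top' else (H<25)&(S<70)&(V>140),np.array(seeds[n]['batt'])*k);c,r=rect(n,m,13);print(n,'batt',m.sum(),c,np.round(r[0],1),np.round(r[1],1),round(r[2],1))
    x,y=(np.array(seeds[n]['bird'])*k).astype(int); print(x-22,y-22,hsv[y,x])
    ims.append(cv2.resize(p[y-22:y+22,x-22:x+22,::-1],(396,396),interpolation=cv2.INTER_CUBIC))
cv2.imwrite('pics/birdc.png',np.hstack(ims))
E
```

```text
psq [array([ 369.6, -279.3,   70. ]), array([ 366.3, -280.2,   70. ])]
prd [array([ 496.5, -294.4,   70. ]), array([ 493.5, -295.2,   70. ])]
top dish [501.3 273.1] width 53.5
top batt 1038 [ 515.7 -453.9] [ 517.3 -454.5] [ 64.3 208.8] 85.6
319 146 [  9 168 229]
scene dish [503.4 271.5] width 55.1
scene batt 1702 [ 523.6 -454.3] [ 516.8 -453.8] [ 65.6 210.6] 85.9
118 222 [  9 150 180]
```

View pics/birdc.png

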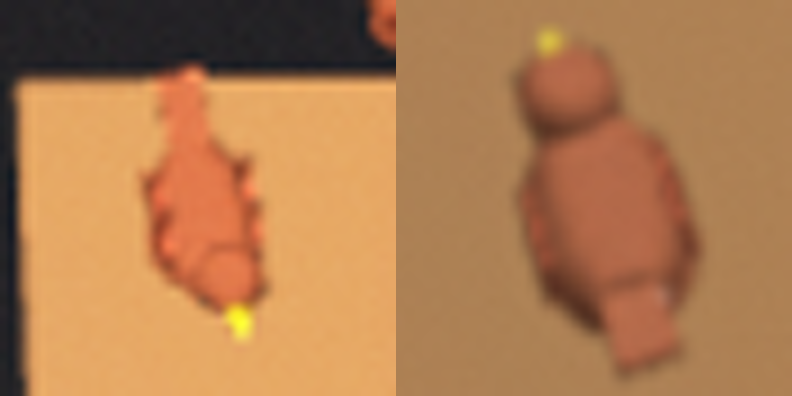

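Request:
{"method": "arm_command", "body": {"rows": [[[0,0,0,0,0,0.02,1],[0,0,0,0,0,0.04,1],[0,0,0,0,0,0.06,1],[0,0,0,0,0,0.08,1],[0,0,0,0,0,0.1,1],[0,0,0,0,0,0.12,1],[0,0,0,0,0,0.14,1],[0,0,0,0,0,0.16,1],[0,0,0,0,0,0.18,1],[0,0,0,0,0,0.1996,1]]]}}

```text
t: 0.93
eef_pos: [194.7, 593.9, 404.4]
tcp_rot: [-3.141, 0.001, 1.569]
ft_force: [-0.6, -0.3, 0.1]
opening: 1.0
grip_force: 0.0
```

```bash
python3 - <<'E'
from meas import *
def tri(a,b):
    A=[];y=[]
    for n,q in(('top',a),('scene',b)):
        o=get_calibration(n)['position'];d=cast(n,q,0)[0]-o;d/=np.linalg.norm(d);M=np.eye(3)-np.outer(d,d);A.append(M);y.append(M@o)
    x,r,*_=np.linalg.lstsq(np.vstack(A),np.hstack(y),rcond=None);return x,r
b,r1=tri((345.2,181.6),(134.4,226.1));t,r2=tri((338.7,153.6),(145.5,262.4))
print(b.round(1),t.round(1),r1,r2,np.hypot(*(b-t)[:2]),'yaw',np.degrees(np.arctan2(*(b-t)[1::-1])),'origin',t+(b-t)*60/110)
# body widest mid, both views at z=30: top (205,205), scene (610,225)
print(cast('top',(319+205/9-.5,146+205/9-.5),30),cast('scene',(118+(610-396)/9-.5,222+225/9-.5),30))
E
```

```text
[ 591.8 -286.2   52.8] [ 694.6 -268.4   42. ] [2.261826] [0.08059364] 104.32562301297266 yaw -170.12646601851677 origin [ 638.50339874 -278.11635445   47.86744622]
[[ 644.68815261 -277.54503323   30.        ]] [[ 638.32870513 -277.58893342   30.        ]]
```

Request:
{"method": "arm_command", "body": {"rows": [[[-1,1,0,0,0,0,1],[-1,1,0,0,0,0,1],[-1,1,0,0,0,0,1],[-1,1,0,0,0,0,1],[-1,1,0,0,0,0,1],[-1,1,0,0,0,0,1],[-1,1,0,0,0,0,1],[-1,1,0,0,0,0,1]]]}}

```text
t: 1.6
eef_pos: [345.3, 444.5, 404.6]
tcp_rot: [-3.141, -0.0, 1.574]
ft_force: [0.8, 0.3, 0.2]
opening: 1.0
grip_force: 0.0
```

Request:
{"method": "arm_command", "body": {"rows": [[[-1,1,0,0,0,0,1],[-1,1,0,0,0,0,1],[-1,1,0,0,0,0,1],[-1,1,0,0,0,0,1],[-1,1,0,0,0,0,1],[-1,1,0,0,0,0,1],[-1,1,0,0,0,0,1],[-1,1,0,0,0,0,1]]]}}

```text
t: 2.27
eef_pos: [495.2, 296.2, 404.5]
tcp_rot: [-3.141, -0.0, 1.575]
ft_force: [-0.8, -0.2, -0.3]
opening: 0.997
grip_force: 0.0
```

Request:
{"method": "arm_command", "body": {"rows": [[[-0.136,0.049,0.2,0,0,0,1],[-0.136,0.049,0.4,0,0,0,1],[-0.136,0.049,0.6,0,0,0,1],[-0.136,0.049,0.8,0,0,0,1],[-0.136,0.049,1,0,0,0,1],[-0.136,0.049,1,0,0,0,1]]]}}

```text
t: 2.77
eef_pos: [501.1, 276.2, 250.2]
tcp_rot: [-3.134, 0.003, 1.577]
ft_force: [-0.3, 0.0, -0.6]
opening: 1.002
grip_force: 0.0
```

Request:
{"method": "arm_command", "body": {"rows": [[[0,0,0.1,0,0,0,1],[0,0,0.2,0,0,0,1],[0,0,0.26,0,0,0,1],[0,0,0.32,0,0,0,1],[0,0,0.36,0,0,0,1],[0,0,0.39,0,0,0,1],[0,0,0.39,0,0,0,1],[0,0,0.39,0,0,0,1]]]}}

```text
t: 3.43
eef_pos: [503.4, 274.8, 196.5]
tcp_rot: [3.141, -0.0, 1.575]
ft_force: [-0.1, -0.5, -0.1]
opening: 0.999
grip_force: 0.0
```

Request:
{"method": "arm_command", "body": {"rows": [[[0,0,0,0,0,0,-1],[0,0,0,0,0,0,-1],[0,0,0,0,0,0,-1],[0,0,0,0,0,0,-1],[0,0,0,0,0,0,-1],[0,0,0,0,0,0,-1],[0,0,0,0,0,0,-1],[0,0,0,0,0,0,-1]]]}}

```text
t: 4.1
eef_pos: [503.2, 274.7, 196.4]
tcp_rot: [-3.141, 0.0, 1.575]
ft_force: [-1.8, -0.6, 3.6]
opening: 0.646
grip_force: 30.0
```

Request:
{"method": "arm_command", "body": {"rows": [[[0,0,-0.03,0,0,0,-1],[0,0,-0.08,0,0,0,-1],[0,0,-0.16,0,0,0,-1],[0,0,-0.28,0,0,0,-1],[0,0,-0.42,0,0,0,-1],[0,0,-0.58,0,0,0,-1],[0,0,-0.74,0,0,0,-1],[0,0,-0.88,0,0,0,-1],[0,0,-1,0,0,0,-1],[0,0,-1,0,0,0,-1]]]}}

```text
t: 4.93
eef_pos: [503.4, 274.8, 350.7]
tcp_rot: [3.135, -0.003, 1.575]
ft_force: [0.7, 0.2, -1.9]
opening: 0.65
grip_force: 30.0
```

Request:
{"method": "arm_command", "body": {"rows": [[[-0.08,0,0,0,0,0,-1],[-0.2,0.1,0,0,0,0,-1],[-0.36,0.22,0,0,0,0,-1],[-0.52,0.35,0,0,0,0,-1],[-0.68,0.48,0,0,0,0,-1],[-0.82,0.58,0,0,0,0,-1],[-0.94,0.65,0,0,0,0,-1],[-1,0.69,0,0,0,0,-1],[-1,0.69,0,0,0,0,-1]]]}}

```text
t: 5.68
eef_pos: [608.0, 123.0, 345.1]
tcp_rot: [-3.14, 0.0, 1.572]
ft_force: [-1.2, -0.4, -1.1]
opening: 0.651
grip_force: 30.0
```

Request:
{"method": "arm_command", "body": {"rows": [[[-0.06,0,0,0,0,0,-1],[-0.16,0,0,0,0,0,-1],[-0.28,0,0,0,0,0,-1],[-0.4,0,0,0,0,0,-1],[-0.5,0,0,0,0,0,-1],[-0.58,0,0,0,0,0,-1],[-0.618,0,0,0,0,0,-1],[-0.618,0,0,0,0,0,-1],[-0.618,0,0,0,0,0,-1]]]}}

```text
t: 6.43
eef_pos: [607.7, 32.5, 346.3]
tcp_rot: [3.142, -0.0, 1.574]
ft_force: [-0.0, -0.2, 0.3]
opening: 0.651
grip_force: 30.0
```

Request:
{"method": "arm_command", "body": {"rows": [[[0,0,0.06,0,0,0,-1],[0,0,0.14,0,0,0,-1],[0,0,0.24,0,0,0,-1],[0,0,0.34,0,0,0,-1],[0,0,0.42,0,0,0,-1],[0,0,0.48,0,0,0,-1],[0,0,0.52,0,0,0,-1],[0,0,0.54,0,0,0,-1],[0,0,0.55,0,0,0,-1],[0,0,0.55,0,0,0,-1]]]}}

```text
t: 7.27
eef_pos: [607.9, 32.5, 263.8]
tcp_rot: [3.141, -0.0, 1.575]
ft_force: [-0.2, -0.5, -0.1]
opening: 0.648
grip_force: 30.0
```

Request:
{"method": "arm_command", "body": {"rows": [[[0,0,0.01,0,0,0,-1],[0,0,0.02,0,0,0,-1],[0,0,0.028,0,0,0,-1],[0,0,0.032,0,0,0,-1],[0,0,0.034,0,0,0,-1],[0,0,0.034,0,0,0,-1],[0,0,0.034,0,0,0,-1]]]}}

```text
t: 7.85
eef_pos: [607.8, 32.5, 258.7]
tcp_rot: [3.141, -0.0, 1.575]
ft_force: [1.1, 0.1, -0.0]
opening: 0.646
grip_force: 30.0
```

Request:
{"method": "arm_command", "body": {"rows": [[[0,0,0,0,0,0,0.6],[0,0,0,0,0,0,0.6],[0,0,0,0,0,0,0.6],[0,0,-0.02,0,0,0,0.6],[0,0,-0.06,0,0,0,0.6],[0,0,-0.15,0,0,0,0.6],[0,0,-0.3,0,0,0,0.6],[0,0,-0.45,0,0,0,0.6],[0,0,-0.6,0,0,0,0.6],[0,0,-0.6,0,0,0,0.6]]]}}

```text
t: 8.68
eef_pos: [608.2, 32.5, 353.5]
tcp_rot: [3.135, 0.0, 1.575]
ft_force: [-0.4, 0.8, 0.6]
opening: 0.8
grip_force: 0.0
```

Request:
{"method": "arm_command", "body": {"rows": [[[-0.694,-0.536,0,0,0,0,1],[-0.694,-0.536,0,0,0,0,1],[-0.694,-0.536,0,0,0,0,1],[-0.694,-0.536,0,0,0,0,1],[-0.694,-0.536,0,0,0,0,1]]]}}

```text
t: 9.1
eef_pos: [526.8, -73.5, 349.0]
tcp_rot: [3.142, -0.0, 1.572]
ft_force: [0.7, 0.5, -0.3]
opening: 0.997
grip_force: 0.0
```

Request:
{"method": "arm_command", "body": {"rows": [[[-0.694,-0.536,0,0,0,0,1],[-0.694,-0.536,0,0,0,0,1],[-0.694,-0.536,0,0,0,0,1],[-0.694,-0.536,0,0,0,0,1],[-0.694,-0.536,0,0,0,0,1]]]}}

```text
t: 9.52
eef_pos: [447.7, -177.4, 348.8]
tcp_rot: [3.141, 0.0, 1.572]
ft_force: [1.0, 0.6, -0.5]
opening: 1.002
grip_force: 0.0
```

Request:
{"method": "arm_command", "body": {"rows": [[[-0.694,-0.536,0,0,0,0.019,1],[-0.694,-0.536,0,0,0,0.038,1],[-0.694,-0.536,0,0,0,0.054,1],[-0.694,-0.536,0,0,0,0.054,1],[-0.694,-0.536,0,0,0,0.054,1],[-0.694,-0.536,0,0,0,0.054,1],[-0.694,-0.536,0,0,0,0.054,1]]]}}

```text
t: 10.1
eef_pos: [369.2, -279.6, 348.5]
tcp_rot: [3.141, -0.0, 1.238]
ft_force: [0.1, 0.8, 0.2]
opening: 0.997
grip_force: 0.0
```

Request:
{"method": "arm_command", "body": {"rows": [[[0,0,0.15,0,0,0,1],[0,0,0.3,0,0,0,1],[0,0,0.45,0,0,0,1],[0,0,0.6,0,0,0,1],[0,0,0.72,0,0,0,1],[0,0,0.82,0,0,0,1],[0,0,0.88,0,0,0,1],[0,0,0.88,0,0,0,1]]]}}

```text
t: 10.77
eef_pos: [368.7, -279.7, 215.2]
tcp_rot: [-3.139, -0.001, 1.238]
ft_force: [-0.6, -0.3, -0.2]
opening: 0.995
grip_force: 0.0
```

Request:
{"method": "arm_command", "body": {"rows": [[[0,0,0,0,0,0,-1],[0,0,0,0,0,0,-1],[0,0,0,0,0,0,-1],[0,0,0,0,0,0,-1],[0,0,0,0,0,0,-1],[0,0,0,0,0,0,-1],[0,0,0,0,0,0,-1],[0,0,0,0,0,0,-1],[0,0,0,0,0,0,-1]]]}}

```text
t: 11.52
eef_pos: [367.8, -280.8, 216.6]
tcp_rot: [-3.141, -0.0, 1.235]
ft_force: [-1.5, -0.3, 1.7]
opening: 0.426
grip_force: 0.7
```

Request:
{"method": "arm_command", "body": {"rows": [[[0,0,-0.03,0,0,0,-1],[0,0,-0.08,0,0,0,-1],[0,0,-0.16,0,0,0,-1],[0,0,-0.28,0,0,0,-1],[0,0,-0.42,0,0,0,-1],[0,0,-0.58,0,0,0,-1],[0,0,-0.74,0,0,0,-1],[0,0,-0.88,0,0,0,-1],[0,0,-1,0,0,0,-1],[0,0,-1,0,0,0,-1]]]}}

```text
t: 12.35
eef_pos: [367.9, -280.7, 370.1]
tcp_rot: [3.137, 0.002, 1.236]
ft_force: [0.4, 0.2, -1.2]
opening: 0.4
grip_force: 29.8
```

Request:
{"method": "arm_command", "body": {"rows": [[[0,0,0,0,0,-0.01,-1],[0,0,0,0,0,-0.025,-1],[0,0,0,0,0,-0.04,-1],[0,0,0,0,0,-0.05,-1],[0,0,0,0,0,-0.0533,-1],[0,0,0,0,0,-0.0533,-1]]]}}

```text
t: 12.85
eef_pos: [367.7, -280.7, 366.2]
tcp_rot: [-3.141, -0.001, 1.57]
ft_force: [-0.2, -0.2, -2.1]
opening: 0.398
grip_force: 29.8
```

Request:
{"method": "arm_command", "body": {"rows": [[[0.04,0.025,0,0,0,0,-1],[0.11,0.07,0,0,0,0,-1],[0.2,0.126,0,0,0,0,-1],[0.3,0.189,0,0,0,0,-1],[0.41,0.258,0,0,0,0,-1],[0.52,0.328,0,0,0,0,-1],[0.63,0.397,0,0,0,0,-1],[0.74,0.466,0,0,0,0,-1],[0.846,0.533,0,0,0,0,-1]]]}}

```text
t: 13.6
eef_pos: [448.3, -152.5, 366.5]
tcp_rot: [-3.141, -0.0, 1.569]
ft_force: [-0.3, -0.3, -1.4]
opening: 0.396
grip_force: 29.8
```

Request:
{"method": "arm_command", "body": {"rows": [[[0.11,0.069,0,0,0,0,-1],[0.22,0.139,0,0,0,0,-1],[0.33,0.208,0,0,0,0,-1],[0.44,0.277,0,0,0,0,-1],[0.54,0.34,0,0,0,0,-1],[0.64,0.403,0,0,0,0,-1],[0.75,0.473,0,0,0,0,-1],[0.846,0.533,0,0,0,0,-1]]]}}

```text
t: 14.27
eef_pos: [528.3, -25.6, 366.4]
tcp_rot: [-3.141, -0.0, 1.569]
ft_force: [-0.3, -0.2, -1.9]
opening: 0.398
grip_force: 29.8
```

Request:
{"method": "arm_command", "body": {"rows": [[[0.11,0.069,0,0,0,0,-1],[0.22,0.139,0,0,0,0,-1],[0.33,0.208,0,0,0,0,-1],[0.44,0.277,0,0,0,0,-1],[0.55,0.347,0,0,0,0,-1],[0.65,0.41,0,0,0,0,-1],[0.74,0.466,0,0,0,0,-1],[0.81,0.51,0,0,0,0,-1],[0.846,0.533,0,0,0,0,-1],[0.846,0.533,0,0,0,0,-1]]]}}

```text
t: 15.1
eef_pos: [608.1, 100.8, 366.3]
tcp_rot: [-3.141, -0.0, 1.571]
ft_force: [-0.6, -0.5, -1.4]
opening: 0.403
grip_force: 29.8
```

Request:
{"method": "arm_command", "body": {"rows": [[[0,0,0.04,0,0,0,-1],[0,0,0.1,0,0,0,-1],[0,0,0.18,0,0,0,-1],[0,0,0.28,0,0,0,-1],[0,0,0.37,0,0,0,-1],[0,0,0.45,0,0,0,-1],[0,0,0.5,0,0,0,-1],[0,0,0.53,0,0,0,-1],[0,0,0.54,0,0,0,-1],[0,0,0.54,0,0,0,-1]]]}}

```text
t: 15.93
eef_pos: [607.9, 99.7, 285.5]
tcp_rot: [-3.141, -0.0, 1.57]
ft_force: [0.5, -0.4, -1.4]
opening: 0.397
grip_force: 29.8
```

```bash
python3 - <<'E'
from meas import *
ims=[]
for n,(u,v) in(('top',(250,190)),('scene',(265,200))):
    p,d=read_camera(n);np.savez(f'pics/{n}1.npz',p=p,d=d)
    ims.append(cv2.resize(p[v-50:v+50,u-50:u+50,::-1],(400,400),interpolation=cv2.INTER_CUBIC))
    hsv=cv2.cvtColor(p,cv2.COLOR_RGB2HSV).astype(int);H,S=hsv[...,0],hsv[...,1]
    m=(abs(H-108)<12)&(S>90);m[:, :]&=True
    Q=cast(n,np.c_[np.nonzero(m)[::-1]],96);ok=(abs(Q[:,0]-608)<60)&(abs(Q[:,1]-31)<60);P=Q[ok,:2]
    print(n,'dish',len(P),((P.max(0)+P.min(0))/2).round(1),np.ptp(P,axis=0).round(1))
cv2.imwrite('pics/c1.png',np.hstack(ims))
E
```

```text
top dish 161 [609.   20.9] [58.6 33.7]
scene dish 444 [619.5  29.7] [72.1 56.8]
```

View pics/c1.png

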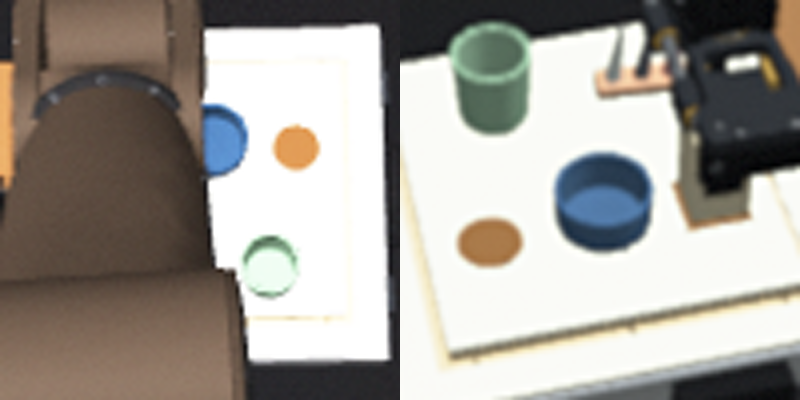

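The scene crop shows the dish standing mid-row and the square prop hovering over the square patch, well centred. The left half (top view) is mostly hidden by the arm.

Request:
{"method": "arm_command", "body": {"rows": [[[0,0,0.015,0,0,0,-1],[0,0,0.03,0,0,0,-1],[0,0,0.038,0,0,0,-1],[0,0,0.043,0,0,0,-1],[0,0,0.046,0,0,0,-1],[0,0,0.046,0,0,0,-1],[0,0,0.046,0,0,0,-1]]]}}

```text
t: 16.62
eef_pos: [607.8, 99.8, 279.2]
tcp_rot: [3.141, -0.0, 1.57]
ft_force: [-2.4, -0.1, 5.0]
opening: 0.399
grip_force: 29.8
```

Request:
{"method": "arm_command", "body": {"rows": [[[0,0,0,0,0,0,0.6],[0,0,0,0,0,0,0.6],[0,0,0,0,0,0,0.6],[0,0,0,0,0,0,0.6],[0,0,-0.05,0,0,0,0.6],[0,0,-0.15,0,0,0,0.6],[0,0,-0.3,0,0,0,0.6],[0,0,-0.45,0,0,0,0.6],[0,0,-0.58,0,0,0,0.6],[0,0,-0.58,0,0,0,0.6]]]}}

```text
t: 17.45
eef_pos: [608.2, 99.9, 370.1]
tcp_rot: [3.135, -0.0, 1.57]
ft_force: [0.3, -0.2, 0.6]
opening: 0.801
grip_force: 0.0
```

Request:
{"method": "arm_command", "body": {"rows": [[[-0.877,-0.25,0,0,0,0,1],[-0.877,-0.25,0,0,0,0,1],[-0.877,-0.25,0,0,0,0,1],[-0.877,-0.25,0,0,0,0,1],[-0.877,-0.25,0,0,0,0,1]]]}}

```text
t: 17.87
eef_pos: [569.6, -34.3, 365.7]
tcp_rot: [-3.141, 0.0, 1.567]
ft_force: [-0.3, -0.4, 0.9]
opening: 0.993
grip_force: 0.0
```

Request:
{"method": "arm_command", "body": {"rows": [[[-0.877,-0.25,0,0,0,0,1],[-0.877,-0.25,0,0,0,0,1],[-0.877,-0.25,0,0,0,0,1],[-0.877,-0.25,0,0,0,0,1],[-0.877,-0.25,0,0,0,0,1]]]}}

```text
t: 18.28
eef_pos: [532.5, -165.0, 365.5]
tcp_rot: [-3.142, -0.0, 1.568]
ft_force: [0.2, -0.2, 0.6]
opening: 1.001
grip_force: 0.0
```

Request:
{"method": "arm_command", "body": {"rows": [[[-0.877,-0.25,0,0,0,0,1],[-0.877,-0.25,0,0,0,0,1],[-0.877,-0.25,0,0,0,0,1],[-0.877,-0.25,0,0,0,0,1],[-0.877,-0.25,0,0,0,0,1],[-0.877,-0.25,0,0,0,0,1],[-0.877,-0.25,0,0,0,0,1]]]}}

```text
t: 18.87
eef_pos: [496.0, -293.0, 365.5]
tcp_rot: [-3.141, -0.001, 1.572]
ft_force: [0.4, -0.2, -0.2]
opening: 1.004
grip_force: 0.0
```

Request:
{"method": "arm_command", "body": {"rows": [[[-0.01,0,0.15,0,0,0,1],[-0.01,0,0.35,0,0,0,1],[-0.01,0,0.55,0,0,0,1],[-0.01,0,0.7,0,0,0,1],[-0.01,0,0.82,0,0,0,1],[-0.01,0,0.92,0,0,0,1],[-0.01,0,0.98,0,0,0,1],[-0.01,0,0.995,0,0,0,1],[-0.01,0,0.995,0,0,0,1]]]}}

```text
t: 19.62
eef_pos: [495.7, -295.4, 216.3]
tcp_rot: [-3.141, -0.001, 1.572]
ft_force: [1.8, 0.5, -0.3]
opening: 1.001
grip_force: 0.0
```

Request:
{"method": "arm_command", "body": {"rows": [[[0,0,0,0,0,0,-1],[0,0,0,0,0,0,-1],[0,0,0,0,0,0,-1],[0,0,0,0,0,0,-1],[0,0,0,0,0,0,-1],[0,0,0,0,0,0,-1],[0,0,0,0,0,0,-1],[0,0,0,0,0,0,-1],[0,0,0,0,0,0,-1],[0,0,0,0,0,0,-1]]]}}

```text
t: 20.45
eef_pos: [495.1, -296.3, 216.4]
tcp_rot: [-3.141, -0.0, 1.57]
ft_force: [-0.9, 0.9, 1.2]
opening: 0.399
grip_force: 30.0
```

Request:
{"method": "arm_command", "body": {"rows": [[[0,0,0,0,0,0,-1],[0,0,-0.05,0,0,0,-1],[0,0,-0.13,0,0,0,-1],[0,0,-0.25,0,0,0,-1],[0,0,-0.4,0,0,0,-1],[0,0,-0.56,0,0,0,-1],[0,0,-0.72,0,0,0,-1],[0,0,-0.88,0,0,0,-1],[0,0,-1,0,0,0,-1],[0,0,-1,0,0,0,-1]]]}}

```text
t: 21.28
eef_pos: [495.3, -296.3, 371.1]
tcp_rot: [3.136, 0.004, 1.571]
ft_force: [0.6, 0.1, -0.9]
opening: 0.395
grip_force: 30.0
```

Request:
{"method": "arm_command", "body": {"rows": [[[0.05,0.022,0,0,0,0,-1],[0.12,0.053,0,0,0,0,-1],[0.21,0.093,0,0,0,0,-1],[0.31,0.137,0,0,0,0,-1],[0.42,0.186,0,0,0,0,-1],[0.53,0.234,0,0,0,0,-1],[0.64,0.283,0,0,0,0,-1],[0.75,0.331,0,0,0,0,-1],[0.851,0.376,0,0,0,0,-1]]]}}

```text
t: 22.03
eef_pos: [552.0, -166.6, 365.0]
tcp_rot: [-3.139, -0.001, 1.571]
ft_force: [1.1, -1.0, -1.8]
opening: 0.397
grip_force: 30.0
```

Request:
{"method": "arm_command", "body": {"rows": [[[0.11,0.049,0,0,0,0,-1],[0.22,0.097,0,0,0,0,-1],[0.33,0.146,0,0,0,0,-1],[0.44,0.194,0,0,0,0,-1],[0.55,0.243,0,0,0,0,-1],[0.65,0.287,0,0,0,0,-1],[0.74,0.327,0,0,0,0,-1],[0.81,0.358,0,0,0,0,-1],[0.851,0.376,0,0,0,0,-1],[0.851,0.376,0,0,0,0,-1]]]}}

```text
t: 22.87
eef_pos: [608.4, -39.7, 366.0]
tcp_rot: [-3.141, -0.0, 1.572]
ft_force: [-0.2, -0.0, -1.7]
opening: 0.398
grip_force: 30.0
```

Request:
{"method": "arm_command", "body": {"rows": [[[0,0,0.04,0,0,0,-1],[0,0,0.1,0,0,0,-1],[0,0,0.18,0,0,0,-1],[0,0,0.28,0,0,0,-1],[0,0,0.37,0,0,0,-1],[0,0,0.45,0,0,0,-1],[0,0,0.5,0,0,0,-1],[0,0,0.53,0,0,0,-1],[0,0,0.54,0,0,0,-1],[0,0,0.54,0,0,0,-1]]]}}

```text
t: 23.7
eef_pos: [608.1, -41.2, 285.4]
tcp_rot: [-3.141, -0.0, 1.57]
ft_force: [-0.7, 0.1, -1.6]
opening: 0.397
grip_force: 30.0
```

```bash
python3 - <<'E'
from meas import *
ims=[]
p,d=read_camera('scene')
cv2.imwrite('pics/c2.png',cv2.resize(p[120:240,205:325,::-1],(600,600),interpolation=cv2.INTER_CUBIC))
E
```

View pics/c2.png

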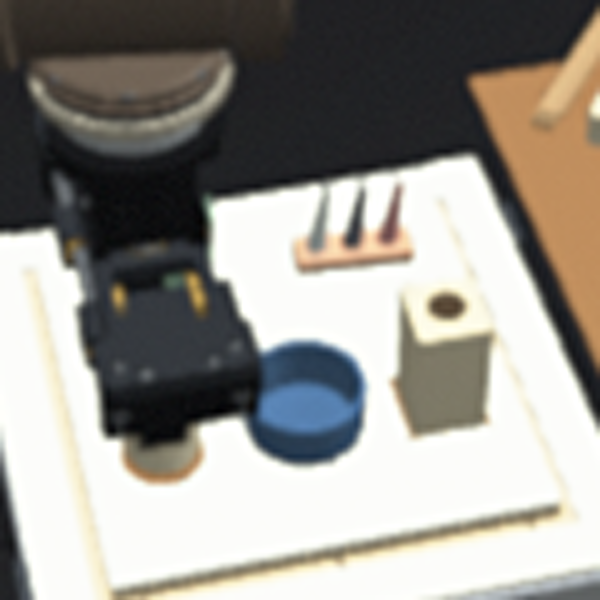

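The square prop stands on its patch. The round prop hovers centred over the round patch at about (163,455), and the dish is between them.

Request:
{"method": "arm_command", "body": {"rows": [[[0,0,0.015,0,0,0,-1],[0,0,0.03,0,0,0,-1],[0,0,0.038,0,0,0,-1],[0,0,0.043,0,0,0,-1],[0,0,0.046,0,0,0,-1],[0,0,0.046,0,0,0,-1]]]}}

```text
t: 24.25
eef_pos: [608.1, -41.0, 278.5]
tcp_rot: [3.142, -0.0, 1.57]
ft_force: [-0.3, 0.2, -2.0]
opening: 0.397
grip_force: 30.0
```

Request:
{"method": "arm_command", "body": {"rows": [[[0,0,0,0,0,0,0.6],[0,0,0,0,0,0,0.6],[0,0,0,0,0,0,0.6],[0,0,0,0,0,0,0.6],[0,0,-0.05,0,0,0,0.6],[0,0,-0.15,0,0,0,0.6],[0,0,-0.3,0,0,0,0.6],[0,0,-0.45,0,0,0,0.6],[0,0,-0.58,0,0,0,0.6],[0,0,-0.58,0,0,0,0.6]]]}}

```text
t: 25.08
eef_pos: [608.4, -41.1, 370.1]
tcp_rot: [3.135, 0.001, 1.57]
ft_force: [-0.1, 0.5, 0.7]
opening: 0.797
grip_force: 0.0
```

Request:
{"method": "arm_command", "body": {"rows": [[[-0.918,-0.202,0,0,0,0,1],[-0.918,-0.202,0,0,0,0,1],[-0.918,-0.202,0,0,0,0,1],[-0.918,-0.202,0,0,0,0,1],[-0.918,-0.202,0,0,0,0,1]]]}}

```text
t: 25.5
eef_pos: [576.8, -182.1, 365.4]
tcp_rot: [-3.141, 0.0, 1.567]
ft_force: [-0.6, -0.1, 0.2]
opening: 0.997
grip_force: 0.0
```

Request:
{"method": "arm_command", "body": {"rows": [[[-0.918,-0.202,0,0,0,0,1],[-0.918,-0.202,0,0,0,0,1],[-0.918,-0.202,0,0,0,0,1],[-0.918,-0.202,0,0,0,0,1],[-0.918,-0.202,0,0,0,0,1]]]}}

```text
t: 25.92
eef_pos: [546.7, -318.9, 365.1]
tcp_rot: [-3.141, 0.0, 1.567]
ft_force: [0.2, -0.2, -1.0]
opening: 0.998
grip_force: 0.0
```

Request:
{"method": "arm_command", "body": {"rows": [[[-0.918,-0.202,0,0,0,0.0196,1],[-0.918,-0.202,0,0,0,0.0392,1],[-0.918,-0.202,0,0,0,0.0588,1],[-0.918,-0.202,0,0,0,0.0784,1],[-0.918,-0.202,0,0,0,0.098,1],[-0.918,-0.202,0,0,0,0.1176,1],[-0.918,-0.202,0,0,0,0.1372,1],[-0.918,-0.202,0,0,0,0.1372,1]]]}}

```text
t: 26.58
eef_pos: [518.0, -452.5, 365.3]
tcp_rot: [-3.141, -0.0, 0.704]
ft_force: [0.6, -0.0, 0.3]
opening: 0.999
grip_force: 0.0
```

Request:
{"method": "arm_command", "body": {"rows": [[[0,0,0,0,0,0.0196,1],[0,0,0,0,0,0.0392,1],[0,0,0,0,0,0.0588,1],[0,0,0,0,0,0.0784,1],[0,0,0,0,0,0.098,1],[0,0,0,0,0,0.1176,1],[0,0,0,0,0,0.124,1],[0,0,0,0,0,0.124,1],[0,0,0,0,0,0.124,1]]]}}

```text
t: 27.33
eef_pos: [517.7, -453.0, 365.5]
tcp_rot: [-3.141, 0.0, -0.065]
ft_force: [0.1, 0.3, 0.6]
opening: 1.001
grip_force: 0.0
```

```bash
python3 - <<'E'
from meas import *
for n in('top','scene'):
    p,d=read_camera(n);np.savez(f'pics/{n}3.npz',p=p,d=d)
    c=p[120:240,200:330] if n=='top' else p[110:250,190:330]
    cv2.imwrite(f'pics/{n}3.png',cv2.resize(c[:,:,::-1],(400,400),interpolation=cv2.INTER_CUBIC))
cv2.imwrite('pics/c3.png',np.hstack([cv2.imread('pics/top3.png'),cv2.imread('pics/scene3.png')]))
E
```

```text
(no output)
```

View pics/c3.png

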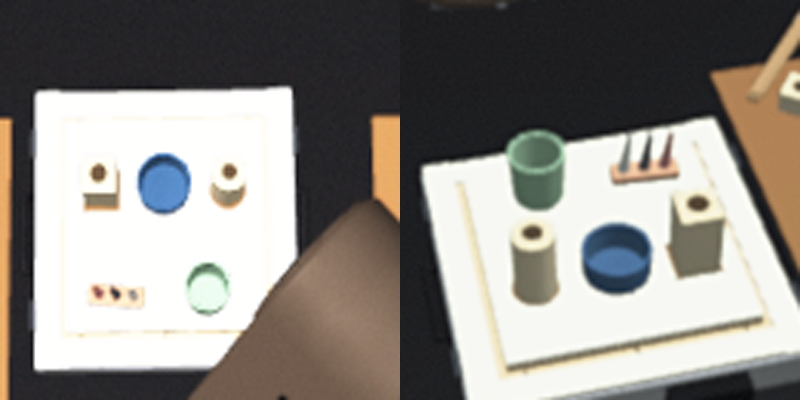

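Both props stand on their patches (bores at crop (98,173) and (229,170)). The dish is between them, and the tumbler and cones are untouched.

```bash
python3 - <<'E'
from h import *
a=cast('top',[(231.4,171.4),(273.9,170.5)],132);b=cast('scene',[(293.5,180.5),(236.4,191.05)],132)
print(a.round(1),b.round(1),((a+b)/2).round(1))
E
```

```text
[[611.3 101.4 132. ]
 [613.3 -38.1 132. ]] [[606.9  99.5 132. ]
 [609.1 -38.2 132. ]] [[609.1 100.4 132. ]
 [611.2 -38.2 132. ]]
```

Request:
{"method": "arm_command", "body": {"rows": [[[-0.005,0.007,0.15,0,0,-0.001,1],[-0.005,0.007,0.35,0,0,0.001,1],[-0.005,0.007,0.55,0,0,0.001,1],[-0.005,0.007,0.7,0,0,0.001,1],[-0.005,0.007,0.82,0,0,0.001,1],[-0.005,0.007,0.92,0,0,0.001,1],[-0.005,0.007,0.98,0,0,0.001,1],[-0.005,0.007,1,0,0,0.001,1],[-0.005,0.007,1,0,0,0.001,1]]]}}

```text
t: 28.18
eef_pos: [516.3, -455.0, 215.1]
tcp_rot: [-3.141, 0.001, -0.076]
ft_force: [0.4, -0.9, 0.2]
opening: 1.003
grip_force: 0.0
```

Request:
{"method": "arm_command", "body": {"rows": [[[0,0,0.04,0,0,0,1],[0,0,0.08,0,0,0,1],[0,0,0.11,0,0,0,1],[0,0,0.135,0,0,0,1],[0,0,0.15,0,0,0,1],[0,0,0.155,0,0,0,1],[0,0,0.155,0,0,0,1]]]}}

```text
t: 28.77
eef_pos: [516.2, -455.1, 192.1]
tcp_rot: [-3.141, 0.0, -0.077]
ft_force: [-0.3, 0.3, 0.3]
opening: 1.001
grip_force: 0.0
```

Request:
{"method": "arm_command", "body": {"rows": [[[0,0,0,0,0,0,-1],[0,0,0,0,0,0,-1],[0,0,0,0,0,0,-1],[0,0,0,0,0,0,-1],[0,0,0,0,0,0,-1],[0,0,0,0,0,0,-1],[0,0,0,0,0,0,-1],[0,0,0,0,0,0,-1],[0,0,0,0,0,0,-1],[0,0,0,0,0,0,-1]]]}}

```text
t: 29.6
eef_pos: [516.2, -455.0, 192.4]
tcp_rot: [-3.141, -0.0, -0.077]
ft_force: [-0.1, 0.8, 2.6]
opening: 0.67
grip_force: 30.0
```

Request:
{"method": "arm_command", "body": {"rows": [[[0,0,-0.02,0,0,0,-1],[0,0,-0.07,0,0,0,-1],[0,0,-0.15,0,0,0,-1],[0,0,-0.25,0,0,0,-1],[0,0,-0.37,0,0,0,-1],[0,0,-0.5,0,0,0,-1],[0,0,-0.64,0,0,0,-1],[0,0,-0.78,0,0,0,-1],[0,0,-0.9,0,0,0,-1],[0,0,-1,0,0,0,-1]]]}}

```text
t: 30.43
eef_pos: [516.0, -455.0, 345.1]
tcp_rot: [3.14, -0.001, -0.077]
ft_force: [-0.6, 0.1, -3.8]
opening: 0.669
grip_force: 30.0
```

Request:
{"method": "arm_command", "body": {"rows": [[[0,0,-0.08,0,0,0,-1],[0,0,-0.15,0,0,0,-1],[0,0,-0.2,0,0,0,-1],[0,0,-0.24,0,0,0,-1],[0,0,-0.26,0,0,0,-1],[0,0,-0.26,0,0,0,-1],[0,0,-0.26,0,0,0,-1]]]}}

```text
t: 31.02
eef_pos: [516.2, -455.1, 380.7]
tcp_rot: [-3.141, 0.001, -0.077]
ft_force: [0.3, -0.2, -4.4]
opening: 0.671
grip_force: 30.0
```

Request:
{"method": "arm_command", "body": {"rows": [[[0,0,0,0,0,-0.005,-1],[0,0,0,0,0,-0.015,-1],[0,0,0,0,0,-0.028,-1],[0,0,0,0,0,-0.042,-1],[0,0,0,0,0,-0.057,-1],[0,0,0,0,0,-0.072,-1],[0,0,0,0,0,-0.087,-1],[0,0,0,0,0,-0.102,-1],[0,0,0,0,0,-0.117,-1],[0,0,0,0,0,-0.132,-1]]]}}

```text
t: 31.85
eef_pos: [516.2, -455.1, 380.3]
tcp_rot: [-3.14, -0.0, 0.757]
ft_force: [-0.0, -0.4, -2.8]
opening: 0.666
grip_force: 30.0
```

Request:
{"method": "arm_command", "body": {"rows": [[[0,0,0,0,0,-0.015,-1],[0,0,0,0,0,-0.03,-1],[0,0,0,0,0,-0.045,-1],[0,0,0,0,0,-0.06,-1],[0,0,0,0,0,-0.075,-1],[0,0,0,0,0,-0.09,-1],[0,0,0,0,0,-0.105,-1],[0,0,0,0,0,-0.118,-1],[0,0,0,0,0,-0.127,-1],[0,0,0,0,0,-0.1303,-1]]]}}

```text
t: 32.68
eef_pos: [516.2, -455.1, 380.4]
tcp_rot: [-3.141, -0.001, 1.574]
ft_force: [-0.0, -0.6, -3.2]
opening: 0.668
grip_force: 30.0
```

Request:
{"method": "arm_command", "body": {"rows": [[[0.04,0.008,0,0,0,0,-1],[0.11,0.021,0,0,0,0,-1],[0.2,0.038,0,0,0,0,-1],[0.3,0.057,0,0,0,0,-1],[0.4,0.076,0,0,0,0,-1],[0.5,0.095,0,0,0,0,-1],[0.6,0.114,0,0,0,0,-1],[0.7,0.133,0,0,0,0,-1],[0.808,0.154,0,0,0,0,-1]]]}}

```text
t: 33.43
eef_pos: [539.5, -332.2, 381.4]
tcp_rot: [3.141, 0.0, 1.571]
ft_force: [0.6, 0.2, -3.7]
opening: 0.669
grip_force: 30.0
```

Request:
{"method": "arm_command", "body": {"rows": [[[0.1,0.019,0,0,0,0,-1],[0.2,0.038,0,0,0,0,-1],[0.3,0.057,0,0,0,0,-1],[0.4,0.076,0,0,0,0,-1],[0.5,0.095,0,0,0,0,-1],[0.6,0.114,0,0,0,0,-1],[0.7,0.133,0,0,0,0,-1],[0.808,0.154,0,0,0,0,-1]]]}}

```text
t: 34.1
eef_pos: [562.6, -211.3, 381.3]
tcp_rot: [3.142, -0.0, 1.571]
ft_force: [-0.6, -0.5, -3.4]
opening: 0.668
grip_force: 30.0
```

Request:
{"method": "arm_command", "body": {"rows": [[[0.1,0.019,0,0,0,0,-1],[0.2,0.038,0,0,0,0,-1],[0.3,0.057,0,0,0,0,-1],[0.4,0.076,0,0,0,0,-1],[0.5,0.095,0,0,0,0,-1],[0.6,0.114,0,0,0,0,-1],[0.7,0.133,0,0,0,0,-1],[0.808,0.154,0,0,0,0,-1]]]}}

```text
t: 34.77
eef_pos: [585.5, -90.1, 381.3]
tcp_rot: [3.141, -0.0, 1.571]
ft_force: [0.8, -0.7, -2.7]
opening: 0.671
grip_force: 30.0
```

Request:
{"method": "arm_command", "body": {"rows": [[[0.1,0.019,0,0,0,0,-1],[0.2,0.038,0,0,0,0,-1],[0.3,0.057,0,0,0,0,-1],[0.4,0.076,0,0,0,0,-1],[0.5,0.095,0,0,0,0,-1],[0.6,0.114,0,0,0,0,-1],[0.69,0.131,0,0,0,0,-1],[0.77,0.147,0,0,0,0,-1],[0.808,0.154,0,0,0,0,-1],[0.808,0.154,0,0,0,0,-1]]]}}

```text
t: 35.6
eef_pos: [608.6, 31.0, 381.3]
tcp_rot: [3.142, -0.0, 1.572]
ft_force: [-0.8, -0.1, -3.2]
opening: 0.671
grip_force: 30.0
```

```bash
python3 - <<'E'
from h import *
p,d=read_camera('scene');print(state()['eef_pos'],state()['tcp_rot'])
cv2.imwrite('pics/c4.png',cv2.resize(p[90:250,170:350,::-1],(675,600),interpolation=cv2.INTER_CUBIC))
E
```

```text
[608.49653587  30.20653141 381.25933983] [-3.14152742e+00  2.66736298e-05  1.57192154e+00]
```

View pics/c4.png

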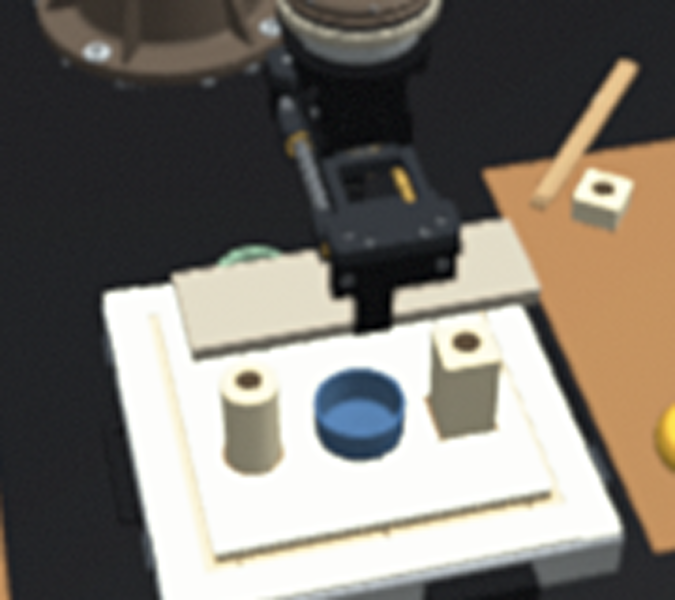

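The batt hangs level above the row, centred between the two props.

Request:
{"method": "arm_command", "body": {"rows": [[[0,0,0.03,0,0,0,-1],[0,0,0.08,0,0,0,-1],[0,0,0.15,0,0,0,-1],[0,0,0.22,0,0,0,-1],[0,0,0.28,0,0,0,-1],[0,0,0.32,0,0,0,-1],[0,0,0.34,0,0,0,-1],[0,0,0.345,0,0,0,-1],[0,0,0.345,0,0,0,-1]]]}}

```text
t: 36.4
eef_pos: [608.6, 29.7, 329.4]
tcp_rot: [-3.141, -0.0, 1.571]
ft_force: [0.0, -0.2, -3.5]
opening: 0.669
grip_force: 30.0
```

Request:
{"method": "arm_command", "body": {"rows": [[[0,0,0.006,0,0,0,-1],[0,0,0.012,0,0,0,-1],[0,0,0.018,0,0,0,-1],[0,0,0.023,0,0,0,-1],[0,0,0.028,0,0,0,-1],[0,0,0.031,0,0,0,-1],[0,0,0.031,0,0,0,-1],[0,0,0.031,0,0,0,-1]]]}}

```text
t: 37.07
eef_pos: [608.5, 29.7, 324.9]
tcp_rot: [3.142, -0.0, 1.571]
ft_force: [-0.3, 0.5, -3.5]
opening: 0.668
grip_force: 30.0
```

Not touching yet; ease down further.

Request:
{"method": "arm_command", "body": {"rows": [[[0,0,0.002,0,0,0,-1],[0,0,0.004,0,0,0,-1],[0,0,0.006,0,0,0,-1],[0,0,0.006,0,0,0,-1]]]}}

```text
t: 37.4
eef_pos: [608.5, 29.7, 324.4]
tcp_rot: [3.141, -0.0, 1.571]
ft_force: [-1.5, -0.5, 1.2]
opening: 0.669
grip_force: 30.0
```

Request:
{"method": "arm_command", "body": {"rows": [[[0,0,0,0,0,0,0.7],[0,0,0,0,0,0,0.7],[0,0,0,0,0,0,0.7],[0,0,0,0,0,0,0.7],[0,0,-0.02,0,0,0,0.7],[0,0,-0.07,0,0,0,0.7],[0,0,-0.18,0,0,0,0.7],[0,0,-0.32,0,0,0,0.7],[0,0,-0.44,0,0,0,0.7],[0,0,-0.44,0,0,0,0.7]]]}}

```text
t: 38.23
eef_pos: [608.7, 29.7, 394.2]
tcp_rot: [3.136, 0.0, 1.571]
ft_force: [-0.3, -0.1, 0.4]
opening: 0.85
grip_force: 0.0
```

Request:
{"method": "arm_command", "body": {"rows": [[[-0.684,0.069,0,0,0,0,1],[-0.684,0.069,0,0,0,0,1],[-0.684,0.069,0,0,0,0,1],[-0.684,0.069,0,0,0,0,1]]]}}

```text
t: 38.57
eef_pos: [619.0, -76.5, 389.7]
tcp_rot: [3.142, 0.001, 1.568]
ft_force: [0.2, 0.4, -0.1]
opening: 0.995
grip_force: 0.0
```

Request:
{"method": "arm_command", "body": {"rows": [[[-0.684,0.069,0,0,0,0,1],[-0.684,0.069,0,0,0,0,1],[-0.684,0.069,0,0,0,0,1],[-0.684,0.069,0,0,0,0,1]]]}}

```text
t: 38.9
eef_pos: [629.3, -178.6, 389.5]
tcp_rot: [-3.141, 0.0, 1.568]
ft_force: [-0.3, 0.0, -0.4]
opening: 0.998
grip_force: 0.0
```

Request:
{"method": "arm_command", "body": {"rows": [[[-0.684,0.069,0,0,0,0.0196,1],[-0.684,0.069,0,0,0,0.0392,1],[-0.684,0.069,0,0,0,0.0588,1],[-0.684,0.069,0,0,0,0.0784,1],[-0.684,0.069,0,0,0,0.098,1],[-0.684,0.069,0,0,0,0.1176,1],[-0.684,0.069,0,0,0,0.1372,1],[-0.684,0.069,0,0,0,0.1372,1]]]}}

```text
t: 39.57
eef_pos: [639.9, -276.6, 389.8]
tcp_rot: [-3.141, -0.0, 0.704]
ft_force: [0.2, -0.4, -0.5]
opening: 1.001
grip_force: 0.0
```

Request:
{"method": "arm_command", "body": {"rows": [[[0,0,0,0,0,0.0196,1],[0,0,0,0,0,0.0392,1],[0,0,0,0,0,0.0588,1],[0,0,0,0,0,0.0784,1],[0,0,0,0,0,0.0855,1],[0,0,0,0,0,0.0855,1],[0,0,0,0,0,0.0855,1]]]}}

```text
t: 40.15
eef_pos: [639.8, -277.2, 389.9]
tcp_rot: [-3.141, 0.0, 0.177]
ft_force: [-1.3, -0.1, 0.7]
opening: 1.001
grip_force: 0.0
```

```bash
python3 - <<'E'
from h import *
ims=[]
for n in('top','scene'):
    p,d=read_camera(n);np.savez(f'pics/{n}5.npz',p=p,d=d)
    ims.append(cv2.resize((p[110:250,190:370] if n=='top' else p[140:280,120:300])[:,:,::-1],(400,311),interpolation=cv2.INTER_CUBIC))
    hsv=cv2.cvtColor(p,cv2.COLOR_RGB2HSV).astype(int);H,S,V=[hsv[...,i] for i in range(3)]
    v,u=np.mgrid[:384,:512];P=cast(n,np.c_[u.ravel(),v.ravel()],145)
    m=((H>8)&(H<35)&(S>10)&(S<70)&(V>110)).ravel()&(abs(P[:,0]-608)<45)&(abs(P[:,1]-30)<130)
    m=comp(cv2.erode(m.reshape(384,512).astype(np.uint8),np.ones((1,1))),np.array([u.ravel()[m].mean(),v.ravel()[m].mean()]))
    c,r=rect(n,m,145);print(n,m.sum(),c,np.round(r[0],1),np.round(r[1],1),round(r[2],1))
cv2.imwrite('pics/c5.png',np.vstack(ims))
E
```

```text
top 1190 [610.6  28.9] [604.   28.8] [212.2  77. ] 89.6
scene 2018 [612.6  25.8] [608.1  26.4] [ 89.2 209.2] 0.1
```

View pics/c5.png

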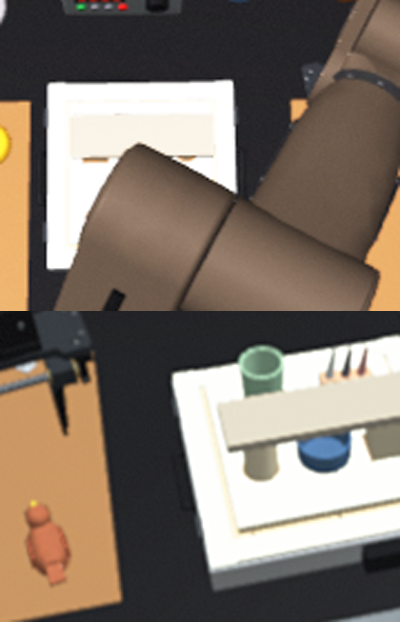

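The batt lies across both props, over the dish. The bird stands untouched beneath the gripper.

Request:
{"method": "arm_command", "body": {"rows": [[[0,0.003,0.15,0,0,0,1],[0,0.003,0.35,0,0,0,1],[0,0.003,0.55,0,0,0,1],[0,0.003,0.7,0,0,0,1],[0,0.003,0.82,0,0,0,1],[0,0.003,0.92,0,0,0,1],[0,0.003,0.98,0,0,0,1],[0,0.003,1,0,0,0,1]]]}}

```text
t: 40.92
eef_pos: [639.5, -278.3, 238.4]
tcp_rot: [-3.14, 0.002, 0.173]
ft_force: [1.2, -0.2, 0.1]
opening: 1.001
grip_force: 0.0
```

Request:
{"method": "arm_command", "body": {"rows": [[[0,0,0.06,0,0,0,1],[0,0,0.12,0,0,0,1],[0,0,0.18,0,0,0,1],[0,0,0.23,0,0,0,1],[0,0,0.255,0,0,0,1],[0,0,0.258,0,0,0,1],[0,0,0.258,0,0,0,1]]]}}

```text
t: 41.5
eef_pos: [639.7, -278.5, 201.2]
tcp_rot: [-3.141, 0.0, 0.172]
ft_force: [0.3, -0.5, 0.3]
opening: 1.0
grip_force: 0.0
```

Request:
{"method": "arm_command", "body": {"rows": [[[0,0,0,0,0,0,-1],[0,0,0,0,0,0,-1],[0,0,0,0,0,0,-1],[0,0,0,0,0,0,-1],[0,0,0,0,0,0,-1],[0,0,0,0,0,0,-1],[0,0,0,0,0,0,-1],[0,0,0,0,0,0,-1],[0,0,0,0,0,0,-1],[0,0,0,0,0,0,-1]]]}}

```text
t: 42.33
eef_pos: [639.7, -278.5, 201.3]
tcp_rot: [-3.141, 0.0, 0.172]
ft_force: [0.1, 0.6, 0.1]
opening: 0.406
grip_force: 30.0
```

```bash
python3 - <<'E'
from h import *
p,d=read_camera('scene')
cv2.imwrite('pics/c6.png',cv2.resize(p[180:280,90:190,::-1],(500,500),interpolation=cv2.INTER_CUBIC))
E
```

```text
(no output)
```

View pics/c6.png

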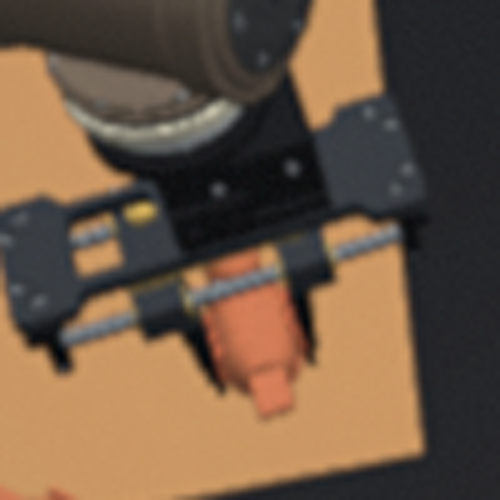

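The fingers hold the large bird squarely across its body, at about (255,320) in the crop.

Request:
{"method": "arm_command", "body": {"rows": [[[0,0,-0.02,0,0,0,-1],[0,0,-0.07,0,0,0,-1],[0,0,-0.15,0,0,0,-1],[0,0,-0.25,0,0,0,-1],[0,0,-0.37,0,0,0,-1],[0,0,-0.5,0,0,0,-1],[0,0,-0.64,0,0,0,-1],[0,0,-0.78,0,0,0,-1],[0,0,-0.9,0,0,0,-1],[0,0,-1,0,0,0,-1]]]}}

```text
t: 43.22
eef_pos: [639.5, -278.4, 354.4]
tcp_rot: [3.14, -0.002, 0.172]
ft_force: [-0.4, 0.5, -1.8]
opening: 0.407
grip_force: 30.0
```

Request:
{"method": "arm_command", "body": {"rows": [[[0,0,-0.08,0,0,0,-1],[0,0,-0.15,0,0,0,-1],[0,0,-0.21,0,0,0,-1],[0,0,-0.25,0,0,0,-1],[0,0,-0.26,0,0,0,-1],[0,0,-0.26,0,0,0,-1],[0,0,-0.26,0,0,0,-1]]]}}

```text
t: 43.8
eef_pos: [639.6, -278.5, 389.6]
tcp_rot: [-3.141, 0.001, 0.172]
ft_force: [-0.1, -0.7, -0.6]
opening: 0.403
grip_force: 30.0
```

Request:
{"method": "arm_command", "body": {"rows": [[[0.003,-0.04,0,0,0,0,-1],[0.008,-0.11,0,0,0,0,-1],[0.014,-0.2,0,0,0,0,-1],[0.021,-0.3,0,0,0,0,-1],[0.028,-0.4,0,0,0,0,-1],[0.036,-0.5,0,0,0,0,-1],[0.043,-0.6,0,0,0,0,-1],[0.049,-0.685,0,0,0,0,-1]]]}}

```text
t: 44.47
eef_pos: [629.1, -173.9, 390.5]
tcp_rot: [-3.142, -0.0, 0.173]
ft_force: [-0.6, -0.6, -1.7]
opening: 0.404
grip_force: 30.0
```

Request:
{"method": "arm_command", "body": {"rows": [[[0.007,-0.1,0,0,0,0,-1],[0.014,-0.2,0,0,0,0,-1],[0.021,-0.3,0,0,0,0,-1],[0.028,-0.4,0,0,0,0,-1],[0.035,-0.5,0,0,0,0,-1],[0.043,-0.6,0,0,0,0,-1],[0.049,-0.685,0,0,0,0,-1]]]}}

```text
t: 45.05
eef_pos: [618.8, -71.9, 390.3]
tcp_rot: [-3.141, -0.0, 0.172]
ft_force: [0.8, -0.4, -0.7]
opening: 0.408
grip_force: 30.0
```

Request:
{"method": "arm_command", "body": {"rows": [[[0.007,-0.1,0,0,0,0,-1],[0.014,-0.2,0,0,0,0,-1],[0.021,-0.3,0,0,0,0,-1],[0.028,-0.4,0,0,0,0,-1],[0.035,-0.49,0,0,0,0,-1],[0.041,-0.58,0,0,0,0,-1],[0.046,-0.65,0,0,0,0,-1],[0.049,-0.685,0,0,0,0,-1],[0.049,-0.685,0,0,0,0,-1],[0.049,-0.685,0,0,0,0,-1]]]}}

```text
t: 45.88
eef_pos: [608.8, 29.0, 390.3]
tcp_rot: [3.142, -0.0, 0.172]
ft_force: [0.1, -0.2, -1.5]
opening: 0.404
grip_force: 30.0
```

```bash
python3 - <<'E'
from h import *
p,d=read_camera('scene');print(state()['eef_pos'],state()['tcp_rot'],state()['grip_force'])
cv2.imwrite('pics/c7.png',cv2.resize(p[100:240,180:340,::-1],(640,560),interpolation=cv2.INTER_CUBIC))
E
```

```text
[608.81247364  28.6671486  390.32116709] [ 3.14150830e+00 -8.99572029e-05  1.71634979e-01] 29.99990003183484
```

View pics/c7.png

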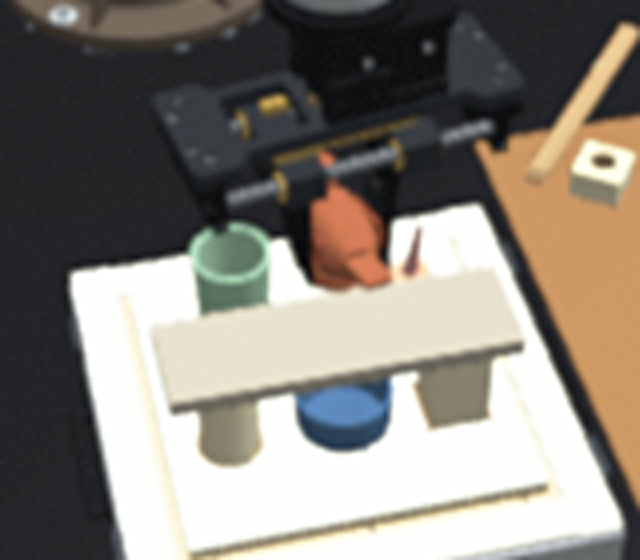

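The bird hangs over the batt's middle; I'll check its pitch in the grip by projecting where the beak and tail should be.

```bash
python3 - <<'E'
from h import *
c=get_calibration('scene');K=c['camera_matrix'];M=R.from_euler('xyz',c['orientation']).as_matrix()
# measured offsets from the pick: beak, tail, relative to grip TCP (639.7,-278.5,201.3)
for P,o in(((591.8,-286.2,52.8),'beak'),((694.6,-268.4,42.),'tail')):
    w=np.array(P)-[639.7,-278.5,201.3]+[608.8,28.7,390.3];q=M.T@(w-c['position']);q=q*[1,-1,-1]
    uv=(K@q/q[2])[:2];print(o,uv,'crop',(uv+.5-[180,100])*4)
E
```

```text
beak [256.12784475 137.54094846] crop [306.51137898 152.16379384]
tail [275.23333047 171.1163608 ] crop [382.93332186 286.46544319]
```

Tail agrees to about 8 crop pixels (2 image pixels), so the bird is not tipped in the grip. Lowering it now.

Request:
{"method": "arm_command", "body": {"rows": [[[0,0,0.03,0,0,0,-1],[0,0,0.08,0,0,0,-1],[0,0,0.14,0,0,0,-1],[0,0,0.19,0,0,0,-1],[0,0,0.23,0,0,0,-1],[0,0,0.255,0,0,0,-1],[0,0,0.27,0,0,0,-1],[0,0,0.28,0,0,0,-1],[0,0,0.286,0,0,0,-1],[0,0,0.286,0,0,0,-1]]]}}

```text
t: 46.77
eef_pos: [608.8, 29.0, 347.5]
tcp_rot: [-3.142, -0.0, 0.172]
ft_force: [0.2, 0.0, -1.7]
opening: 0.406
grip_force: 30.0
```

Request:
{"method": "arm_command", "body": {"rows": [[[0,0,0.003,0,0,0,-1],[0,0,0.005,0,0,0,-1],[0,0,0.007,0,0,0,-1],[0,0,0.007,0,0,0,-1]]]}}

```text
t: 47.1
eef_pos: [608.7, 29.0, 346.5]
tcp_rot: [-3.142, -0.0, 0.172]
ft_force: [-0.0, 0.4, -1.7]
opening: 0.404
grip_force: 30.0
```

Request:
{"method": "arm_command", "body": {"rows": [[[0,0,0.002,0,0,0,-1],[0,0,0.004,0,0,0,-1],[0,0,0.004,0,0,0,-1]]]}}

```text
t: 47.35
eef_pos: [608.8, 29.0, 346.2]
tcp_rot: [3.142, -0.001, 0.172]
ft_force: [-0.6, 0.5, 4.0]
opening: 0.407
grip_force: 30.0
```

Contact. Release, rise and back away.

Request:
{"method": "arm_command", "body": {"rows": [[[0,0,0,0,0,0,0.6],[0,0,0,0,0,0,0.6],[0,0,0,0,0,0,0.6],[0,0,0,0,0,0,0.6],[0,0,0,0,0,0,0.6],[0,0,-0.05,0,0,0,0.6],[0,0,-0.18,0,0,0,0.6],[0,0,-0.35,0,0,0,0.6],[0,0,-0.55,0,0,0,0.6],[0,0,-0.75,0,0,0,0.6]]]}}

```text
t: 48.18
eef_pos: [608.5, 29.0, 459.9]
tcp_rot: [-3.141, 0.0, 0.172]
ft_force: [0.6, 0.6, 0.8]
opening: 0.799
grip_force: 0.0
```

Request:
{"method": "arm_command", "body": {"rows": [[[0,1,0,0,0,0,0.6],[0,1,0,0,0,0,0.6],[0,1,0,0,0,0,0.6],[0,1,0,0,0,0,0.6],[0,1,0,0,0,0,0.6],[0,1,0,0,0,0,0.6]]]}}

```text
t: 48.68
eef_pos: [634.2, -120.1, 458.4]
tcp_rot: [-3.141, 0.0, 0.169]
ft_force: [-0.8, 0.4, -0.4]
opening: 0.801
grip_force: 0.0
```

Request:
{"method": "arm_command", "body": {"rows": [[[0,1,0,0,0,0,0.6],[0,1,0,0,0,0,0.6],[0,1,0,0,0,0,0.6],[0,1,0,0,0,0,0.6],[0,1,0,0,0,0,0.6],[0,1,0,0,0,0,0.6],[0,1,0,0,0,0,0.6],[0,1,0,0,0,0,0.6]]]}}

```text
t: 49.35
eef_pos: [660.1, -264.8, 458.7]
tcp_rot: [-3.141, -0.0, 0.174]
ft_force: [0.0, 0.2, 0.2]
opening: 0.8
grip_force: 0.0
```

```bash
python3 - <<'E'
from h import *
ims=[]
for n in('top','scene'):
    p,d=read_camera(n)
    ims.append(cv2.resize((p[110:240,195:325] if n=='top' else p[110:240,195:325])[:,:,::-1],(400,400),interpolation=cv2.INTER_CUBIC))
cv2.imwrite('pics/c8.png',np.hstack(ims))
E
```

```text
(no output)
```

View pics/c8.png

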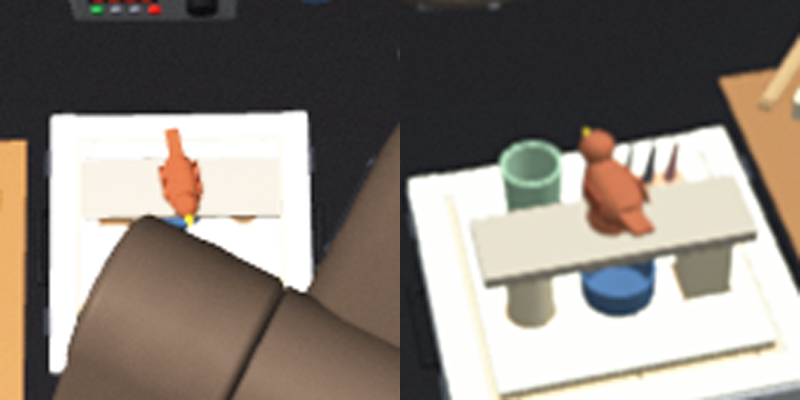

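The last view shows the bird upright at the batt's middle (181,185), with the batt level on both props over the dish. The tumbler and cones are in place.

```bash
python3 -c "
from cell import *
print(job_done())"
```

```text
the job is handed in; nothing more can be done
None
```

The back row is loaded and handed in, with no verdict returned: in the last pictures both props stood on their own patches, the dish between them, the batt level on top and the large bird upright at its middle, with the tumbler and cone pack where they were.

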